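Load the ultrasonic parts cleaner with wheel nuts

ROBOT

A 6-joint arm with a two-finger parallel gripper is mounted at the origin on the work surface. World frame = base frame: x ahead of the robot, y to its left, z up, the work surface at z = 0. Lengths are in m, angles in rad, forces in N, time in s.
With the tool pointing down it reaches from about 0.3 to 0.875 m from the base axis. Payload 6.4 kg.
Tool frame: the origin (TCP) lies between the finger pads; the fingertips stand 8 mm ahead of it and the grasp point (between the pads) lies 11 mm behind it; x points along the fingers, z is the direction in which the jaws open and shut, and the axes are right-handed (so a half turn about x gives the same grasp; the last joint's range is limited). The gripper opens to 85 mm and grips with 20 to 120 N. Pads are 22 mm wide; open, the fingers measure 114 mm over their backs; the gripper's body (76 mm by 85 mm) begins 54 mm behind the grasp point. The pads swing forward as they close: fully open they stand 13 mm farther back than shut.
Start: joints at [1.059, 0.181, 1.607, -0, 1.354, -0.206], TCP at [0.173, 0.548, 0.239] pointing down, gripper open.
Joint ranges: [-2.99, 2.99], [-0.89, 2.07], [0.3, 2.58], [-1.14, 4.28], [0, 2.63], [-3.12, 3.12]. Speed limits (rad/s): [2.57, 2.57, 3.01, 3.14, 3.14, 3.14].

INTERFACE

Orientations are given as a rotation vector (axis times angle).
In Python, from workcell import state, get_image, camera_info, hand_in, recognise, regions_of gives the robot as it stands.
- The arm moves only by the tool drive_tool, never from a script. Its argument "steps" is a list of rows, each a list of 3 entries, a list of its own where there are three numbers: the shift along the tool's x, y, z in mm, then the turn, a rotation vector about the tool's x, y, z in rad, then the opening in per cent of the stroke, from 0 (shut) to 100 (fully open). A call has 1 to 12 rows; each row is the pose to reach, as a shift and turn from the pose measured when the call began, along the tool's axes at that moment; what a row does not reach only later rows make up. A row lasts 1/8 s, in which the tool goes at most 62.5 mm and 10.7 degrees, less where a joint would pass 70% of its speed; a pose out of reach is approached as far as the arm can. A call with a gripper value outside its range is refused whole. The fingers move at their own pace and stop on an object; "newtons" is the grip in N (left out, the last holds). Time passes only in rows, so rows that repeat a pose let the fingers close. It gives the time, the measured TCP pose, the force and the opening at its end, in the units of the state.
- state(): the state, without advancing time (a new reading comes with each control period).
- get_image(name): name is "scene" or "top"; returns (picture, depth): 384x512x3 uint8, red, green, blue; 384x512 float32, m along the optical axis (not along the pixel's ray), 0 where there is no reading.
- camera_info(name): a dict with "mtx" (3x3 intrinsics, pixels), "rvec" (rotation vector, rad) and "tvec" (3), from world to camera coordinates, as OpenCV has them. Camera axes: x right, y down, z forward; pixel columns grow to the right and rows downward; lengths in m; the calibration is good to about 2 mm. A picture is of the moment at which its call begins. camera_info takes no time and is no camera call.
- hand_in(): hands the job in, once; it reports no verdict.
Trained networks look in the newest picture that a camera, given by its name, has taken for a name from the list of things; names that differ only in an ending like _2 or _b are one class to them, and where a whole thing is asked for, a point or a joint stands for the part that bears it (a point fixed in the world has none). Each returns a list of dicts, best first, with "score" (0 to 1); they miss things now and then, are a little off and sometimes report something else, mostly with a low value. They report only what shows in the picture. A call takes as long as a camera call.
- recognise(name, camera): "position" ([x, y, z] in m, in world coordinates, good to about 4 mm: the middle of the surface that is visible of it).
- regions_of(name, camera): "pixels" (384x512 bool, what is visible of it).
The state is a dict: "time": time; "joints": joint angles; "joint_vel": joint speeds; "tau": joint torques, N m; "position": TCP position; "tcp_rot": TCP orientation; "ft_force": force on the tool from outside, world axes, zero at the start; "torque": the same for the moment, N m; "finger_gap": finger opening in m.
Only numpy, scipy, OpenCV 4.12 (cv2) and the standard library are available. Lean on these libraries where they do the work, as an engineer would, in place of code of your own. Each camera call takes 0.05 s, during which the arm holds its last target. There are 200 camera calls.

TASK

Load the parts cleaner: swing its lid up and over past its balance point so that it stands open on its own - don't fling it or let it drop shut. Then tip all eight wheel nuts out of the blue cup into the basket in the tank, and stand the empty cup upright on the bench again. Leave the bottle, the aerosol can and the tyre gauge where they are.

Things in the scene. Friction and masses are not known exactly. Their poses are not given: they have to be found in the camera images.
- cleaner: Bench ultrasonic parts cleaner, brushed metal box fixed to the bench, 190 mm deep (x), 280 mm wide (y), tank rim 150 mm high, black control panel with knobs on its front. The tank is dry and holds a fixed steel basket. Origin: centre of its underside on the bench; its x axis points from the front panel to the hinge side at the back, y along its width, z up. Hinge line at x = +85 mm, z = 151 mm.
- lid (a joint): Lid angle in rad: 0 shut, grows as the lid's front edge swings up and over to the back, stop at 1.80 (leaning back, stands by itself). Gravity hinge with very little friction: the balance point is at about 1.49; let go below 1.42 it falls shut, above 1.56 it leans gently back on to the stop. Lid: steel sheet 172 mm deep, 264 mm wide, its top face 11 mm above the hinge line when shut, 0.29 to 0.45 kg.
- lid_handle (a point): Middle of the lid's handle: a black round bar 12 mm thick along the cleaner's y, 84 mm free between its two 12 mm posts, its centre line 35 mm above the lid's top face (clear gap under the bar 29 mm) and 158 mm from the hinge line towards the front (14 mm back from the lid's front edge). Its axes turn with the lid: shut, they are the cleaner's axes (z out of the lid's outer face).
- lid_hinge (a point): Middle of the lid's hinge line, at the back of the cleaner; the hinge line runs along the cleaner's y. Lid open, the lid rises from here to about 170 mm above.
- basket (a point): Centre of the basket's inner floor, 75 mm above the bench; x, y, z axes as the cleaner's. The basket is open on top, inside 100 mm (x) by 190 mm (y), its walls 65 mm high; the tank rim around it is 75 mm above its floor.
- cup: Blue enamelled metal cup standing on the bench, open on top, 80 mm high, outside diameter 59 mm at the foot and 67 mm at the rim (63 mm at mid-height), wall 3 mm, floor 4 mm, no handle; 0.09 to 0.18 kg empty. Holds the eight nuts, filled to about 55 mm; they all slide out once it is tipped 115 degrees or more from upright. Origin: centre of its underside; z axis up out of its mouth.
- nut0: Steel wheel nut, hexagon 17 mm across the flats, 16 mm tall, 24 g; eight alike, all in the cup at the start. Origin: centre of one end face, z along its bore.
- nut1: Wheel nut like nut0.
- nut2: Wheel nut like nut0.
- nut3: Wheel nut like nut0.
- nut4: Wheel nut like nut0.
- nut5: Wheel nut like nut0.
- nut6: Wheel nut like nut0.
- nut7: Wheel nut like nut0.
- degreaser: White plastic bottle with an orange label, 68 mm diameter, 190 mm tall, stands on the bench; leave it standing. Origin: centre of its underside.
- aerosol: Red and yellow spray can with black cap, 66 mm diameter, 192 mm tall, stands on the bench; leave it standing. Origin: centre of its underside.
- gauge: Round dial tyre gauge in a black rubber boot lying flat, dial up, 76 mm diameter, 31 mm high, with a stem with orange end reaching 64 mm from its centre along its -x. Leave it lying. Origin: centre of its underside.

How it is judged:
By the outcome, as a careful person would: the job done as asked, in the order asked, and still so for the second after the job is handed in, with the robot touching nothing.
It also fails if it takes over 72 s, if anything falls off the work surface, if the arm or the gripper's body presses on something with over 40 N, if the wrist force passes 120 N, or if a joint passes its speed limit or range.

## Working session

There is one attempt and no reset: what is moved stays moved. The work goes in short steps, Python scripts to look and compute and a tool call to move; the robot and the scene stay as the last step left them, time stands still between calls to the robot, and variables do not carry over. Pictures are saved under pics/ and viewed, about 8 in all and at most 12, crops included, and the job is handed in when it is done.

Besides the shell and the picture viewer there is one more tool, called after "Call:" as name([rows], argument=value, ...), one row to a line, values as JSON. drive_tool: Moves the arm, as the interface text tells. Its arguments: {"type":"object","properties":{"steps":{"type":"array"},"newtons":{"type":"number"}},"required":["steps"]}

```bash
ls; mkdir -p pics; cat > h.py <<'E'
import numpy as np, cv2
from workcell import *
from scipy.spatial.transform import Rotation as R
def cloud(n):
    im,d=get_image(n); c=camera_info(n); K=np.array(c["mtx"]); Rm=cv2.Rodrigues(np.array(c["rvec"],float))[0]; t=np.array(c["tvec"]).ravel()
    v,u=np.mgrid[:384,:512]; P=np.stack([(u-K[0,2])/K[0,0]*d,(v-K[1,2])/K[1,1]*d,d],-1)
    W=(P-t)@Rm; W[d==0]=np.nan
    return im,W
E
python3 - <<'E'
from h import *
s=state(); print({k:np.round(v,3) for k,v in s.items()}); print(R.from_rotvec(s["tcp_rot"]).as_matrix().round(3))
ims=[]
for c in("scene","top"):
    im,W=cloud(c); np.save(c+".npy",W); ims.append(im)
    for n in("cleaner","lid_handle","lid","cup","degreaser","aerosol","gauge"):
        print(c,n,[(np.round(r["position"],3),round(r["score"],2)) for r in recognise(n,c)][:2])
cv2.imwrite("pics/a.png",cv2.resize(np.vstack(ims),(512,768))[:,:,::-1][:384]); cv2.imwrite("pics/b.png",ims[1][:,:,::-1])
E
```

```text
pics
{'time': np.float64(0.0), 'joints': array([ 1.059,  0.182,  1.608,  0.   ,  1.354, -0.206]), 'joint_vel': array([ 0.   ,  0.   ,  0.002, -0.001,  0.002, -0.001]), 'tau': array([ 1.0000e-03, -4.4488e+01, -3.5134e+01, -0.0000e+00,  9.0000e-03,
        0.0000e+00]), 'position': array([0.173, 0.548, 0.238]), 'tcp_rot': array([-0.982,  1.34 ,  0.981]), 'ft_force': array([-0.143,  0.079, -0.487]), 'torque': array([-0.052, -0.005,  0.004]), 'finger_gap': np.float64(0.086)}
[[-0.001 -0.954  0.301]
 [-0.001  0.301  0.954]
 [-1.     0.    -0.002]]
scene cleaner [(array([ 0.571, -0.048,  0.162]), 0.79)]
scene lid_handle [(array([ 0.553, -0.016,  0.164]), 0.82)]
scene lid []
scene cup [(array([ 0.591, -0.291,  0.052]), 0.76), (array([ 0.573, -0.049,  0.164]), 0.37)]
scene degreaser [(array([0.586, 0.263, 0.107]), 0.82), (array([ 0.426, -0.333,  0.033]), 0.37)]
scene aerosol [(array([0.402, 0.322, 0.126]), 0.76)]
scene gauge [(array([ 0.424, -0.331,  0.031]), 0.64)]
top cleaner [(array([ 0.549, -0.009,  0.16 ]), 0.83)]
top lid_handle [(array([ 0.546, -0.004,  0.165]), 0.73)]
top lid [(array([ 0.552, -0.005,  0.162]), 0.61)]
top cup [(array([ 0.603, -0.305,  0.052]), 0.73)]
top degreaser [(array([0.567, 0.27 , 0.128]), 0.79)]
top aerosol [(array([0.399, 0.329, 0.155]), 0.81)]
top gauge []
```

View pics/a.png

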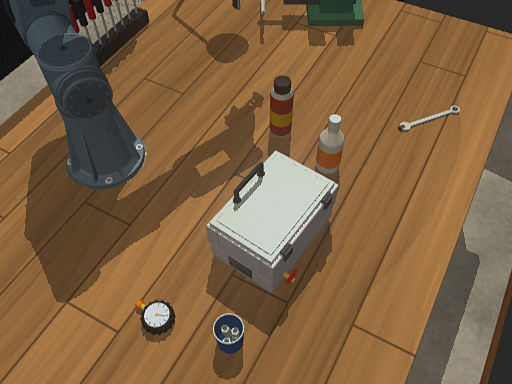

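View pics/b.png

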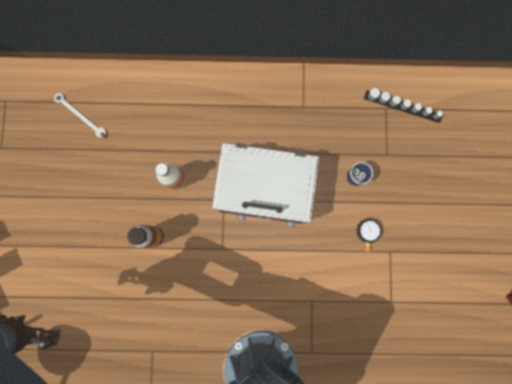

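```bash
python3 - <<'E'
from h import *
T=np.load("top.npy"); S=np.load("scene.npy")
for n,W in(("top",T),("scene",S)):
    x,y,z=W[...,0],W[...,1],W[...,2]
    m=(z>.155)&(z<.168)&(x>.35)&(x<.75)&(abs(y)<.22); 
    q=(W[m][:,:2]*1000).astype(np.float32); r=cv2.minAreaRect(q); print(n,"lid",m.sum(),r, np.median(z[m]), cv2.boxPoints(r).round())
    m=(z>.185)&(z<.215)&(x>.35)&(x<.75)&(abs(y)<.22)
    q=(W[m][:,:2]*1000).astype(np.float32); print("handle",m.sum(),cv2.minAreaRect(q),np.percentile(z[m],[50,95]))
    m=(z>.07)&(z<.09)&(x>.5)&(x<.7)&(y<-.2)&(y>-.4); q=(W[m][:,:2]*1000).astype(np.float32); print("cup rim",m.sum(),cv2.minEnclosingCircle(q),z[m].max())
    for a,(x0,x1,y0,y1) in dict(deg=(.5,.7,.2,.36),aer=(.33,.47,.26,.4),gau=(.33,.52,-.42,-.23)).items():
        m=(z>.012)&(x>x0)&(x<x1)&(y>y0)&(y<y1); print(a,m.sum(),np.nanmin(W[m],0).round(3),np.nanmax(W[m],0).round(3))
E
```

```text
top lid 5646 ((557.3458251953125, -5.354766845703125), (270.4849853515625, 191.69285583496094), 83.08116912841797) 0.16217606351833747 [[ 446. -128.]
 [ 636. -151.]
 [ 669.  117.]
 [ 478.  140.]]
handle 176 ((481.0674133300781, 3.581024169921875), (106.63744354248047, 11.928621292114258), 82.81551361083984) [0.2025366  0.20640853]
cup rim 105 ((596.3370361328125, -294.7952575683594), 34.090843200683594) 0.08742142060067558
deg 597 [0.545 0.246 0.012] [0.61  0.311 0.195]
aer 707 [0.364 0.307 0.013] [0.43  0.363 0.198]
gau 521 [ 0.362 -0.369  0.012] [ 0.462 -0.293  0.039]
scene lid 6918 ((558.2042846679688, -5.1661834716796875), (267.7493896484375, 190.24295043945312), 82.84271240234375) 0.1604983599027442 [[ 447. -126.]
 [ 636. -150.]
 [ 669.  116.]
 [ 481.  140.]]
handle 221 ((480.81756591796875, 2.7618865966796875), (104.78546142578125, 12.822278022766113), 83.05850982666016) [0.20022885 0.20391462]
cup rim 223 ((595.2276611328125, -293.7118835449219), 34.525146484375) 0.08365722053947623
deg 1138 [0.545 0.245 0.012] [0.612 0.309 0.194]
aer 1196 [0.364 0.304 0.012] [0.429 0.368 0.196]
gau 929 [ 0.358 -0.369  0.012] [ 0.462 -0.292  0.036]
```

The top view shows the lid shut, with its handle at (262,206) on the robot side. The cup with nuts is at (361,174) and the gauge at (370,231), with the bottle and can on the left. The yaw is about -7°, the handle is at (0.481, 0.003, 0.197) and the hinge at about (0.638, -0.016, 0.151). These fit the given sizes.

Call:
drive_tool([
  [[-82,0,0],[0,0,0],50],
  [[-82,0,0],[0.1,0,0],50],
  [[-82,-458,-427],[1.39,0,0],50],
  [[-82,-458,-427],[1.39,0,0],50],
  [[-82,-458,-427],[1.39,0,0],50],
  [[-82,-458,-427],[1.39,0,0],50],
  [[-82,-458,-427],[1.39,0,0],50],
  [[-82,-458,-427],[1.39,0,0],50],
  [[-82,-458,-427],[1.39,0,0],50],
  [[-82,-458,-427],[1.39,0,0],50],
  [[-82,-458,-427],[1.39,0,0],50],
  [[-82,-458,-427],[1.39,0,0],50],
], newtons=30)

```text
time: 2.3
position: [0.4815, 0.0022, 0.3217]
tcp_rot: [0.099, 1.567, -0.098]
ft_force: [1.0, 1.5, 0.4]
finger_gap: 0.0428
```

```bash
cat >> h.py <<'E'
ex=np.array([.9925,-.122,0]); ey=np.array([.122,.9925,0])
def frame(x,z):
    x=np.array(x,float);x/=np.linalg.norm(x);z=np.array(z,float);z-=x*(x@z);z/=np.linalg.norm(z)
    return np.stack([x,np.cross(z,x),z],1)
def delta(p,M=None):
    s=state();C=R.from_rotvec(s["tcp_rot"]); d=C.inv().apply(np.array(p)-s["position"])*1000
    w=np.zeros(3) if M is None else (C.inv()*R.from_matrix(M)).as_rotvec()
    return d.round(0).tolist(),w.round(3).tolist()
def st():
    s=state(); print("t",round(float(s["time"]),2),"p",np.round(s["position"],4),"F",np.round(s["ft_force"],1),"gap",round(float(s["finger_gap"]),4),"j",np.round(s["joints"],2)); print(R.from_rotvec(s["tcp_rot"]).as_matrix().round(3).tolist())
E
python3 - <<'E'
from h import *
st(); M=frame([0,0,-1],ex); print(delta([.481,.003,.186],M))
E
```

```text
t 2.3 p [0.4815 0.0022 0.3217] F [1.  1.5 0.4] gap 0.0428 j [-0.24 -0.1   1.73  0.    1.51 -0.12]
[[0.001, 0.125, 0.992], [0.0, 0.992, -0.125], [-1.0, 0.0, 0.001]]
([136.0, 1.0, -1.0], [-0.003, 0.001, -0.0])
```

Call:
drive_tool([
  [[60,1,-1],[0,0,0],50],
  [[110,1,-1],[0,0,0],50],
  [[136,1,-1],[0,0,0],50],
  [[136,1,-1],[0,0,0],50],
  [[136,1,-1],[0,0,0],30],
  [[136,1,-1],[0,0,0],10],
  [[136,1,-1],[0,0,0],5],
  [[136,1,-1],[0,0,0],5],
  [[136,1,-1],[0,0,0],5],
  [[136,1,-1],[0,0,0],5],
], newtons=30)

```text
time: 3.55
position: [0.48, 0.0034, 0.1875]
tcp_rot: [0.098, 1.569, -0.098]
ft_force: [-9.1, -0.0, 8.2]
finger_gap: 0.0114
```

```bash
python3 - <<'E'
from h import *
st(); s=state(); p0=s["position"]; C=R.from_rotvec(s["tcp_rot"])
for th in np.arange(.15,1.81,.15).tolist()+[1.75]:
    a0=np.arctan2(.046,-.158); a=a0-th; r=np.hypot(.046,.158)
    d=ex*r*(np.cos(a)-np.cos(a0))+np.array([0,0,1])*r*(np.sin(a)-np.sin(a0))
    print(round(th,2),(C.inv().apply(d)*1000).round(0))
E
```

```text
t 3.55 p [0.48   0.0034 0.1875] F [-9.1 -0.   8.2] gap 0.0114 j [-0.24  0.02  1.89 -0.    1.23 -0.12]
[[-0.0, 0.124, 0.992], [-0.0, 0.992, -0.124], [-1.0, -0.001, -0.0]]
0.15 [-23.   0.   9.]
0.3 [-45.   0.  21.]
0.45 [-64.   0.  36.]
0.6 [-81.   0.  54.]
0.75 [-95.   0.  74.]
0.9 [-106.    0.   96.]
1.05 [-114.    0.  119.]
1.2 [-118.    0.  144.]
1.35 [-118.    0.  168.]
1.5 [-115.    0.  193.]
1.65 [-108.    0.  216.]
1.8 [-97.   1. 239.]
1.75 [-101.    1.  231.]
```

Call:
drive_tool([
  [[-11,0,4],[0,0,0],5],
  [[-23,0,9],[0,0,0],5],
  [[-34,0,15],[0,0,0],5],
  [[-45,0,21],[0,0,0],5],
  [[-55,0,28],[0,0,0],5],
  [[-64,0,36],[0,0,0],5],
  [[-73,0,45],[0,0,0],5],
  [[-81,0,54],[0,0,0],5],
  [[-88,0,64],[0,0,0],5],
  [[-95,0,74],[0,0,0],5],
  [[-101,0,85],[0,0,0],5],
  [[-106,0,96],[0,0,0],5],
], newtons=40)

```text
time: 5.05
position: [0.5761, -0.0086, 0.2968]
tcp_rot: [0.097, 1.567, -0.099]
ft_force: [-5.8, -0.4, 6.8]
finger_gap: 0.0104
```

```bash
python3 - <<'E'
from h import *
st(); im,W=cloud("scene"); cv2.imwrite("pics/c.png",im[100:330,120:450,::-1])
E
```

```text
t 5.05 p [ 0.5761 -0.0086  0.2968] F [-5.8 -0.4  6.8] gap 0.0104 j [-0.22  0.14  1.54 -0.    1.46 -0.1 ]
[[0.002, 0.124, 0.992], [-0.001, 0.992, -0.124], [-1.0, -0.001, 0.002]]
```

View pics/c.png

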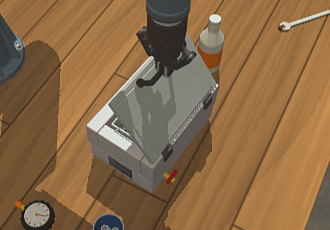

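The lid is about 50° open and the fingers hold the bar at crop (150,75). The forces are small, so I'll continue.

Call:
drive_tool([
  [[-3,0,11],[0,0,0],5],
  [[-6,0,22],[0,0,0],5],
  [[-9,0,34],[0,0,0],5],
  [[-10,0,47],[0,0,0],5],
  [[-11,0,59],[0,0,0],5],
  [[-10,0,71],[0,0,0],5],
  [[-9,0,84],[0,0,0],5],
  [[-7,0,96],[0,0,0],5],
  [[-4,0,107],[0,0,0],5],
  [[0,0,119],[0,0,0],5],
  [[4,0,127],[0,0,0],5],
  [[6,0,132],[0,0,0],5],
], newtons=40)

```text
time: 6.6
position: [0.7088, -0.0252, 0.2914]
tcp_rot: [0.097, 1.565, -0.099]
ft_force: [-2.6, 0.9, 0.2]
finger_gap: 0.0105
```

```bash
python3 - <<'E'
from h import *
st(); im,W=cloud("scene"); cv2.imwrite("pics/d.png",im[80:330,120:450,::-1])
h=np.array([.638,-.016]); p=state()["position"]; print("bar rel hinge", (p[:2]-h)@ex[:2], p[2]+.011-.151)
E
```

```text
t 6.6 p [ 0.7088 -0.0252  0.2914] F [-2.6  0.9  0.2] gap 0.0105 j [-0.2   0.44  1.17 -0.    1.53 -0.08]
[[0.004, 0.124, 0.992], [-0.001, 0.992, -0.124], [-1.0, -0.001, 0.004]]
bar rel hinge 0.0716770252079806 0.15105774110428363
```

View pics/d.png

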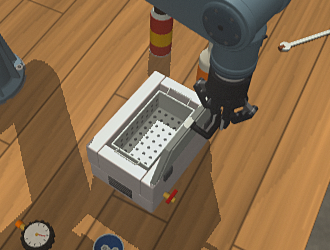

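The lid is at about 1.73 rad, past balance, with little force on the wrist. The basket is visible and centred in the tank at crop (155,130). I'll release with a small opening and follow the bar back to the stop.

Call:
drive_tool([
  [[0,0,0],[0,0,0],20],
  [[0,0,2],[0,0,0],30],
  [[0,0,5],[0,0,0],32],
  [[2,0,8],[0,0,0],32],
  [[2,0,9],[0,0,0],32],
  [[2,0,9],[0,0,0],32],
  [[2,0,9],[0,0,0],32],
])

```text
time: 7.52
position: [0.718, -0.0264, 0.2891]
tcp_rot: [0.097, 1.565, -0.099]
ft_force: [-0.9, 0.1, 0.1]
finger_gap: 0.0271
```

```bash
python3 - <<'E'
from h import *
st()
E
```

```text
t 7.53 p [ 0.718  -0.0264  0.2891] F [-0.9  0.1  0.1] gap 0.0271 j [-0.2   0.47  1.14 -0.    1.53 -0.08]
[[0.004, 0.125, 0.992], [-0.001, 0.992, -0.125], [-1.0, -0.0, 0.004]]
```

Retract straight up.

Call:
drive_tool([
  [[-10,0,0],[0,0,0],32],
  [[-22,0,0],[0,0,0],32],
  [[-40,0,0],[0,0,0],32],
  [[-70,0,0],[0,0,0],32],
  [[-110,0,0],[0,0,0],40],
  [[-110,0,0],[0,0,0],40],
])

```text
time: 8.28
position: [0.7189, -0.0264, 0.4061]
tcp_rot: [0.096, 1.555, -0.099]
ft_force: [-0.2, 0.5, 0.4]
finger_gap: 0.0341
```

```bash
python3 - <<'E'
from h import *
st()
c=np.array([.596,-.294,0]); a=np.array([.897,-.442,0])
for pit in (20,30):
    x=a*np.cos(np.radians(pit))-np.array([0,0,1])*np.sin(np.radians(pit))
    for sg in(1,-1): 
        zt=sg*np.cross([0,0,1],a); g=c+[0,0,.052]
        M=frame(x,zt); print(pit,sg,"grasp tcp",(g+.011*x).round(3),"pre",delta(g+.011*x-.14*a+[0,0,.25],M)); 
im,W=cloud("scene"); im2,W2=cloud("top"); cv2.imwrite("pics/e.png",np.hstack([im[60:360,120:430],im2[80:380,130:430]])[:,:,::-1])
E
```

```text
t 8.28 p [ 0.7189 -0.0264  0.4061] F [-0.2  0.5  0.4] gap 0.0341 j [-0.2   0.43  0.96 -0.    1.73 -0.08]
[[0.013, 0.124, 0.992], [-0.003, 0.992, -0.124], [-1.0, -0.001, 0.014]]
20 1 grasp tcp [ 0.605 -0.299  0.048] pre ([105.0, -238.0, -213.0], [-1.078, -0.74, -1.045])
20 -1 grasp tcp [ 0.605 -0.299  0.048] pre ([105.0, -238.0, -213.0], [1.635, -1.132, 0.802])
30 1 grasp tcp [ 0.605 -0.298  0.046] pre ([107.0, -238.0, -213.0], [-1.122, -0.634, -0.896])
30 -1 grasp tcp [ 0.605 -0.298  0.046] pre ([107.0, -238.0, -213.0], [1.708, -0.974, 0.689])
```

View pics/e.png

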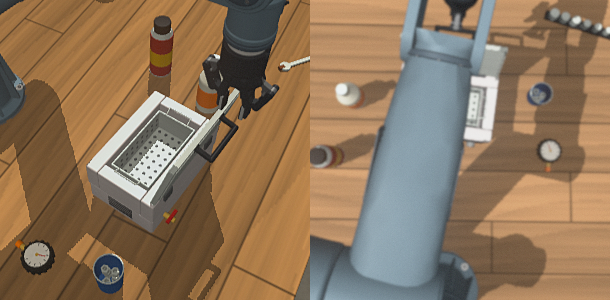

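The lid stands open by itself with the gripper clear of it, at left crop (215,140). The cup, gauge and bottle are unmoved. Next is the cup, taken from the side with the tool pitched 25° down.

```bash
cat >> h.py <<'E'
cup=np.array([.596,-.294,0]); a=np.array([.897,-.442,0]); up=np.array([0,0,1.])
xt=a*np.cos(np.radians(25))-up*np.sin(np.radians(25)); MC=frame(xt,np.cross(up,a)); G=cup+[0,0,.052]+.011*xt
E
python3 - <<'E'
from h import *
print(delta([.62,-.26,.42],MC),delta(G-.13*a+[0,0,.22],MC),G)
E
```

```text
([-20.0, -244.0, -68.0], [-1.098, -0.693, -0.976]) ([132.0, -241.0, -202.0], [-1.098, -0.693, -0.976]) [ 0.60494254 -0.29840647  0.0473512 ]
```

Call:
drive_tool([
  [[-20,-60,-17],[0,0,0],100],
  [[-20,-120,-34],[-0.12,-0.08,-0.11],100],
  [[-20,-180,-51],[-0.24,-0.15,-0.21],100],
  [[-20,-244,-68],[-0.36,-0.23,-0.32],100],
  [[30,-243,-110],[-0.48,-0.3,-0.43],100],
  [[80,-242,-160],[-0.6,-0.38,-0.54],100],
  [[132,-241,-202],[-0.72,-0.46,-0.65],100],
  [[132,-241,-202],[-0.84,-0.53,-0.75],100],
  [[132,-241,-202],[-0.96,-0.61,-0.86],100],
  [[132,-241,-202],[-1.1,-0.69,-0.98],100],
  [[132,-241,-202],[-1.1,-0.69,-0.98],100],
  [[132,-241,-202],[-1.1,-0.69,-0.98],100],
], newtons=40)

```text
time: 9.88
position: [0.4919, -0.2297, 0.2601]
tcp_rot: [-1.246, 0.786, 0.033]
ft_force: [-0.3, 1.2, 0.1]
finger_gap: 0.0853
```

```bash
python3 - <<'E'
from h import *
st(); print(delta(G-.13*a,MC),delta(G,MC))
im,W=cloud("scene"); cv2.imwrite("pics/f.png",im[60:384,100:430,::-1])
x,y,z=np.moveaxis(W,-1,0)
r=recognise("cup","scene");print(r[:1])
E
```

```text
t 9.88 p [ 0.4919 -0.2297  0.2601] F [-0.3  1.2  0.1] gap 0.0853 j [-0.83 -0.43  2.4   0.98  0.35 -2.6 ]
[[0.743, -0.429, 0.513], [-0.385, 0.354, 0.853], [-0.548, -0.831, 0.097]]
([118.0, 174.0, -32.0], [-0.126, -0.026, -0.142]) ([227.0, 104.0, -21.0], [-0.126, -0.026, -0.142])
[{'position': [0.589, -0.2946, 0.0561], 'score': 0.84}]
```

View pics/f.png

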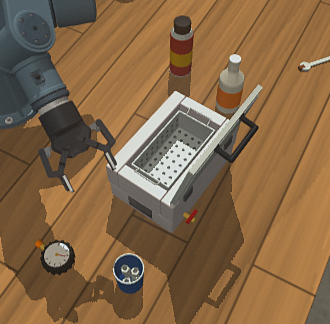

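The arm is near a wrist singularity here: j5 is 0.35 and j6 is -2.6. I'll fit the kinematics from the states seen so far and pick a better-conditioned grasp.

```bash
cat > kin.py <<'E'
from h import *
from scipy.optimize import least_squares
def fk(q,k):
    h,r0,L1,L2,d,y0,e=k
    Rz=lambda t:R.from_rotvec([0,0,t]); Ry=lambda t:R.from_rotvec([0,t,0])
    A=Rz(q[0]); B=A*Ry(q[1]); C=B*Ry(q[2]); D=C*Rz(q[3]); E=D*Ry(q[4]); F=E*Rz(q[5])
    p=A.apply([r0,y0,h])+B.apply([0,0,L1])+C.apply([e,0,L2])+F.apply([0,0,d])
    return p,F
TZ=None
# flange z -> tool x ; at j6=0 tool z = radial when down: flange x=-radial -> tool z=-flange x, tool y=flange y
FT=R.from_matrix(np.array([[0,0,-1],[0,1,0],[1,0,0]]))
LO=np.array([-2.99,-.89,.3,-1.14,0,-3.12]);HI=np.array([2.99,2.07,2.58,4.28,2.63,3.12])
def ik(p,M,q0,k):
    T=R.from_matrix(M)
    f=lambda q:np.r_[(fk(q,k)[0]-p)*5,((fk(q,k)[1]*FT).inv()*T).as_rotvec()]
    s=least_squares(f,np.clip(q0,LO+.01,HI-.01),bounds=(LO,HI)); return s.x,s.cost
E
python3 - <<'E'
from kin import *
s=state(); 
D=[([1.059,.182,1.608,0,1.354,-.206],[.173,.548,.238]),([-.24,-.10,1.73,0,1.51,-.12],[.4815,.0022,.3217]),([-.24,.02,1.89,0,1.23,-.12],[.48,.0034,.1875]),([-.22,.14,1.54,0,1.46,-.10],[.5761,-.0086,.2968]),([-.2,.44,1.17,0,1.53,-.08],[.7088,-.0252,.2914]),([-.2,.43,.96,0,1.73,-.08],[.7189,-.0264,.4061]),(s["joints"],s["position"])]
f=lambda k:np.concatenate([(fk(q,k)[0]-p)*(5 if i in(0,6) else 1) for i,(q,p) in enumerate(D)])
r=least_squares(f,[.3,0,.4,.4,.2,.117,0]); k=r.x; print(k.round(3),(f(k)*1000).round(1).reshape(-1,3).tolist())
np.save("k.npy",k)
F=(fk(s["joints"],k)[1]*FT).as_matrix(); print(F.round(3).tolist())
for sg in(1,-1):
  for pit in(15,25,35,45,55):
    x=a*np.cos(np.radians(pit))-up*np.sin(np.radians(pit)); M=frame(x,sg*np.cross(up,a)); g=cup+[0,0,.052]+.011*x
    for q0 in([-.6,.3,2,0,.3,-1.5*sg],[-.6,.3,2,0,.3,1.5*sg],[-.6,.3,2,3.1,.3,1.5*sg],[-.6,.3,2,3.1,.3,-1.5*sg]):
        q,c=ik(g,M,q0,k)
        if c<1e-4: print(sg,pit,q.round(2))
E
```

```text
[0.31  0.003 0.44  0.512 0.311 0.118 0.084] [[-0.0, 0.3, -0.9], [-1.8, 1.5, 0.3], [0.9, -0.0, 1.3], [-0.1, 0.3, -2.0], [-1.0, 1.7, 1.1], [1.5, 0.3, 1.7], [-0.6, -0.6, 0.5]]
[[0.741, -0.43, 0.515], [-0.385, 0.357, 0.851], [-0.55, -0.829, 0.099]]
1 15 [-0.78  0.71  2.14  2.78  1.03  1.68]
1 15 [-0.78  0.71  2.14  2.78  1.03  1.68]
1 15 [-0.78  0.71  2.14  2.78  1.03  1.68]
1 25 [-0.76  0.57  2.14  2.72  0.74  1.76]
1 25 [-0.76  0.57  2.14  2.72  0.74  1.76]
1 25 [-0.76  0.57  2.14  2.72  0.74  1.76]
1 35 [-0.74  0.47  2.11  2.57  0.44  1.93]
1 35 [-0.74  0.47  2.11  2.57  0.44  1.93]
1 35 [-0.74  0.47  2.11  2.57  0.44  1.93]
1 45 [-0.72  0.41  2.05  1.98  0.2   2.54]
1 45 [-0.72  0.41  2.05  1.98  0.2   2.54]
1 45 [-0.72  0.41  2.05  1.98  0.2   2.54]
1 55 [-0.7   0.39  1.95  0.61  0.24 -2.37]
-1 15 [-0.78  0.71  2.14  2.78  1.03 -1.46]
-1 15 [-0.78  0.71  2.14  2.78  1.03 -1.46]
-1 15 [-0.78  0.71  2.14  2.78  1.03 -1.46]
-1 15 [-0.78  0.71  2.14  2.78  1.03 -1.46]
-1 25 [-0.76  0.57  2.14  2.72  0.74 -1.39]
-1 25 [-0.76  0.57  2.14  2.72  0.74 -1.39]
-1 25 [-0.76  0.57  2.14  2.72  0.74 -1.39]
-1 25 [-0.76  0.57  2.14  2.72  0.74 -1.39]
-1 35 [-0.74  0.47  2.11  2.57  0.44 -1.21]
-1 35 [-0.74  0.47  2.11  2.57  0.44 -1.21]
-1 35 [-0.74  0.47  2.11  2.57  0.44 -1.21]
-1 35 [-0.74  0.47  2.11  2.57  0.44 -1.21]
-1 45 [-0.72  0.41  2.05  1.98  0.2  -0.6 ]
-1 45 [-0.72  0.41  2.05  1.98  0.2  -0.6 ]
-1 45 [-0.72  0.41  2.05  1.98  0.2  -0.6 ]
-1 45 [-0.72  0.41  2.05  1.98  0.2  -0.6 ]
-1 55 [-0.7   0.39  1.95  0.61  0.24  0.77]
-1 55 [-0.7   0.39  1.95  0.61  0.24  0.77]
-1 55 [-0.7   0.39  1.95  0.61  0.24  0.77]
-1 55 [-0.7   0.39  1.95  0.61  0.24  0.77]
```

```bash
cat >> kin.py <<'E'
k=np.load("k.npy")
def tool(az,pit,roll,sg=-1):
    az,pit=np.radians([az,pit]); h=np.array([np.cos(az),np.sin(az),0]); x=h*np.cos(pit)-up*np.sin(pit)
    return (R.from_rotvec(np.radians(roll)*x)*R.from_matrix(frame(x,sg*np.cross(up,h)))).as_matrix()
def tcp(g,M): return np.array(g)+.011*M[:,0]
CC=np.array([.5535,-.006,0])
E
python3 - <<'E'
from kin import *
PG=20; AZ=-26.2
M0=tool(AZ,PG,0); cl=M0.T@up   # cup axis in tool frame
ga=cup+[0,0,.052]
def path(azp,pp):
    seq=[("pre0",ga-.13*a+[0,0,.22],(AZ,PG,0)),("pre",ga-.13*a+[0,0,.05],(AZ,PG,0)),("pre2",ga-.13*a,(AZ,PG,0)),("g",ga,(AZ,PG,0)),("lift",ga+[0,0,.2],(AZ,PG,0)),("mid",np.array([.53,-.15,.26]),((AZ+azp)/2,PG,0))]
    b=CC+.020*ey-.005*ex
    seq+=[("pour%d"%r,b+[0,0,.235],(azp,PG+(pp-PG)*min(1,r/60),r)) for r in(0,30,60,90,120,140)]
    q=state()["joints"]; q=[-.8,-.43,2.4,1,.35,.5]
    for n,g,o in seq:
        M=tool(*o); q,c=ik(tcp(g,M),M,q,k); ca=M@cl
        print(n,q.round(2),"cost %.0e"%c,"tilt",round(np.degrees(np.arccos(ca[2]))),"mouth rel CC",(np.array([ex,ey,up])@(g+.028*ca-CC)*1000).round(0))
for azp,pp in((-7,0),(10,0),(10,10)): print(azp,pp); path(azp,pp)
E
```

```text
-7 0<stdin>:12: RuntimeWarning: invalid value encountered in arccos
Traceback (most recent call last):
ValueError: cannot convert float NaN to integer
```

```bash
cat > path.py <<'E'
from kin import *
PG=20; AZ=-26.2
M0=tool(AZ,PG,0); cl=M0.T@up
ga=cup+[0,0,.052]
def path(azp,pp,q):
    seq=[("pre0",ga-.13*a+[0,0,.22],(AZ,PG,0)),("pre",ga-.13*a+[0,0,.05],(AZ,PG,0)),("pre2",ga-.13*a,(AZ,PG,0)),("g",ga,(AZ,PG,0)),("lift",ga+[0,0,.2],(AZ,PG,0)),("mid",np.array([.53,-.15,.26]),((AZ+azp)/2,PG,0))]
    b=CC+.020*ey-.005*ex
    seq+=[("pour%d"%r,b+[0,0,.235],(azp,PG+(pp-PG)*min(1,r/60),r)) for r in(0,30,60,90,120,140)]
    for n,g,o in seq:
        M=tool(*o); q,c=ik(tcp(g,M),M,q,k); ca=M@cl
        print(n,q.round(2),"cost %.0e"%c,"tilt",np.degrees(np.arccos(np.clip(ca[2],-1,1))).round(),"mouth rel CC",(np.array([ex,ey,up])@(g+.028*ca-CC)*1000).round(0))
if __name__=="__main__":
  for azp,pp in((-7,0),(10,0),(10,10)): print(azp,pp); path(azp,pp,[-.8,-.43,2.4,1,.35,.5])
E
python3 path.py
```

```text
-7 0
pre0 [-0.94 -0.4   2.52  1.89  0.48 -0.54] cost 5e-20 tilt 0.0 mouth rel CC [ -45. -238.  300.]
pre [-0.94  0.37  2.49  2.58  0.98 -1.41] cost 6e-31 tilt 0.0 mouth rel CC [ -45. -238.  130.]
pre2 [-0.94  0.6   2.43  2.63  1.13 -1.51] cost 5e-29 tilt 0.0 mouth rel CC [ -45. -238.   80.]
g [-0.77  0.64  2.15  2.76  0.89 -1.43] cost 4e-26 tilt 0.0 mouth rel CC [  77. -281.   80.]
lift [-0.77  0.06  2.22  2.4   0.44 -0.99] cost 8e-27 tilt 0.0 mouth rel CC [  77. -281.  280.]
mid [-0.71 -0.29  2.49  2.1   0.46 -0.73] cost 1e-25 tilt 0.0 mouth rel CC [  -6. -146.  288.]
pour0 [-0.26 -0.18  2.48  2.8   0.4  -1.3 ] cost 4e-29 tilt 0.0 mouth rel CC [ -5.  20. 263.]
pour30 [-0.27 -0.    2.51  2.93  0.77 -0.92] cost 6e-29 tilt 31.0 mouth rel CC [-10.   7. 259.]
pour60 [-0.27  0.23  2.5   2.98  1.17 -0.46] cost 2e-26 tilt 62.0 mouth rel CC [-15.  -3. 248.]
pour90 [-0.27  0.23  2.5   2.98  1.17  0.07] cost 1e-30 tilt 90.0 mouth rel CC [-15.  -6. 235.]
pour120 [-0.27  0.23  2.5   2.98  1.17  0.59] cost 4e-30 tilt 118.0 mouth rel CC [-15.  -3. 222.]
pour140 [-0.27  0.23  2.5   2.98  1.17  0.94
[... 1662 characters left out ...]
 rel CC [  77. -281.  280.]
mid [-0.86 -0.27  2.48  1.8   0.69 -0.58] cost 1e-23 tilt 0.0 mouth rel CC [  -6. -146.  288.]
pour0 [-0.57 -0.18  2.48  1.89  0.73 -0.72] cost 6e-21 tilt 0.0 mouth rel CC [ -5.  20. 263.]
pour30 [-0.59 -0.1   2.5   2.04  0.85 -0.38] cost 5e-27 tilt 29.0 mouth rel CC [ -4.   6. 259.]
pour60 [-0.61 -0.    2.51  2.16  0.98 -0.  ] cost 5e-31 tilt 59.0 mouth rel CC [ -5.  -4. 250.]
pour90 [-0.61 -0.    2.51  2.16  0.98  0.52] cost 9e-26 tilt 87.0 mouth rel CC [ -6.  -8. 237.]
pour120 [-0.61 -0.    2.51  2.16  0.98  1.05] cost 2e-23 tilt 114.0 mouth rel CC [-10.  -5. 224.]
pour140 [-0.61 -0.    2.51  2.16  0.98  1.4 ] cost 3e-28 tilt 131.0 mouth rel CC [-12.   0. 217.]
```

```bash
python3 - <<'E'
from path import *
P=ga-.09*a+[0,0,.13]
print(delta(tcp(P,M0),M0)); q=[-.8,-.43,2.4,1,.35,.5]
for g in (P,ga-.05*a+[0,0,.05],ga): q,c=ik(tcp(g,M0),M0,q,k); print(q.round(2),c)
E
```

```text
([80.0, 42.0, -16.0], [2.993, -0.349, 0.05])
[-0.87  0.08  2.44  2.49  0.67 -1.18] 1.7810395260190362e-23
[-0.82  0.44  2.3   2.68  0.85 -1.38] 6.382768299384534e-23
[-0.77  0.64  2.15  2.76  0.89 -1.43] 1.5308279146252366e-19
```

Call:
drive_tool([
  [[0,0,0],[0.18,-0.02,0],100],
  [[0,0,0],[0.36,-0.04,0],100],
  [[0,0,0],[0.54,-0.06,0.01],100],
  [[0,0,0],[0.72,-0.08,0.01],100],
  [[0,0,0],[0.9,-0.1,0.01],100],
  [[0,0,0],[1.08,-0.13,0.02],100],
  [[10,5,0],[1.26,-0.15,0.02],100],
  [[20,10,-4],[1.44,-0.17,0.02],100],
  [[30,15,-6],[1.62,-0.19,0.03],100],
  [[40,20,-8],[1.8,-0.21,0.03],100],
  [[40,20,-8],[1.98,-0.23,0.03],100],
  [[40,20,-8],[2.16,-0.25,0.04],100],
])

```text
time: 11.48
position: [0.5083, -0.2437, 0.2183]
tcp_rot: [0.835, 0.24, -0.499]
ft_force: [0.1, -0.0, 0.3]
finger_gap: 0.0852
```

```bash
python3 - <<'E'
from path import *
st();P=ga-.09*a+[0,0,.13]
print(delta(tcp(P,M0),M0))
E
```

```text
t 11.47 p [ 0.5083 -0.2437  0.2183] F [ 0.1 -0.   0.3] gap 0.0852 j [-0.97 -0.17  2.47  1.95  0.6  -1.5 ]
[[0.859, 0.511, 0.01], [-0.327, 0.565, -0.757], [-0.393, 0.647, 0.653]]
([35.0, -26.0, -15.0], [0.824, -0.104, 0.018])
```

Call:
drive_tool([
  [[35,-26,-15],[0.18,-0.02,0],100],
  [[35,-26,-15],[0.36,-0.04,0.01],100],
  [[35,-26,-15],[0.54,-0.06,0.01],100],
  [[35,-26,-15],[0.72,-0.09,0.02],100],
  [[35,-26,-15],[0.824,-0.104,0.018],100],
  [[35,-26,-15],[0.824,-0.104,0.018],100],
  [[35,-26,-15],[0.824,-0.104,0.018],100],
])

```text
time: 12.35
position: [0.5253, -0.258, 0.1778]
tcp_rot: [1.604, -0.085, -0.629]
ft_force: [0.2, -0.4, 0.3]
finger_gap: 0.0852
```

```bash
python3 - <<'E'
from path import *
st()
print(delta(tcp(ga-.05*a+[0,0,.04],M0),M0),delta(tcp(ga,M0),M0))
E
```

```text
t 12.35 p [ 0.5253 -0.258   0.1778] F [ 0.2 -0.4  0.3] gap 0.0852 j [-0.87  0.08  2.43  2.48  0.67 -1.18]
[[0.844, 0.307, -0.44], [-0.413, -0.151, -0.898], [-0.342, 0.94, -0.0]]
([68.0, -71.0, 1.0], [0.001, -0.002, 0.0]) ([129.0, -91.0, 1.0], [0.001, -0.002, 0.0])
```

Call:
drive_tool([
  [[25,-26,1],[0,0,0],100],
  [[50,-52,1],[0,0,0],100],
  [[68,-71,1],[0,0,0],100],
  [[88,-78,1],[0,0,0],100],
  [[108,-84,1],[0,0,0],100],
  [[125,-90,1],[0,0,0],100],
  [[129,-91,1],[0,0,0],100],
  [[129,-91,1],[0,0,0],100],
])

```text
time: 13.35
position: [0.6057, -0.2982, 0.0481]
tcp_rot: [1.604, -0.084, -0.628]
ft_force: [-0.7, -0.1, -0.3]
finger_gap: 0.0854
```

```bash
python3 - <<'E'
from path import *
st(); im,W=cloud("scene"); cv2.imwrite("pics/g.png",cv2.resize(im[210:384,110:310],None,fx=3,fy=3)[:,:,::-1])
print(delta(tcp(ga,M0),M0))
E
```

```text
t 13.35 p [ 0.6057 -0.2982  0.0481] F [-0.7 -0.1 -0.3] gap 0.0854 j [-0.77  0.64  2.14  2.75  0.88 -1.42]
[[0.844, 0.308, -0.439], [-0.412, -0.151, -0.898], [-0.343, 0.939, -0.0]]
([-0.0, 0.0, 0.0], [0.0, -0.003, 0.001])
```

View pics/g.png

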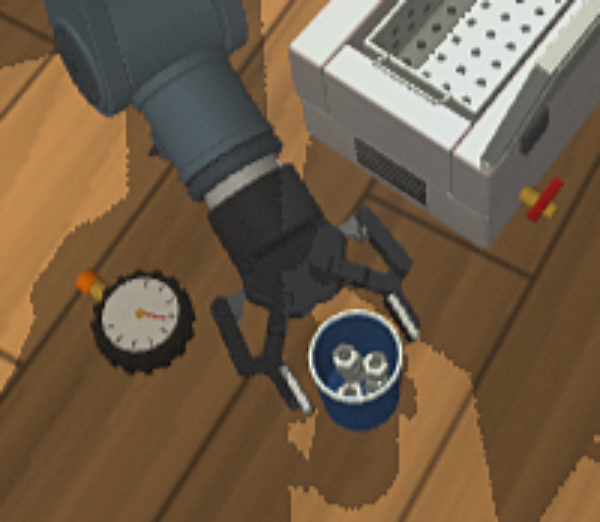

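The fingers straddle the cup rim at (355,357), but the open pads sit a few mm behind its axis. I'll go 6 mm further and close.

Call:
drive_tool([
  [[6,2,0],[0,0,0],100],
  [[6,2,0],[0,0,0],85],
  [[6,2,0],[0,0,0],70],
  [[6,2,0],[0,0,0],60],
  [[6,2,0],[0,0,0],60],
  [[6,2,0],[0,0,0],60],
  [[6,2,0],[0,0,0],60],
], newtons=40)

```text
time: 14.28
position: [0.6114, -0.3012, 0.0488]
tcp_rot: [1.604, -0.086, -0.627]
ft_force: [-2.7, 0.9, 5.6]
finger_gap: 0.0647
```

```bash
python3 - <<'E'
from path import *
st(); p=state()["position"]; print(delta(p+[0,0,.2]), delta(p+[0,0,.015]))
E
```

```text
t 14.28 p [ 0.6114 -0.3012  0.0488] F [-2.7  0.9  5.6] gap 0.0647 j [-0.77  0.64  2.13  2.75  0.87 -1.42]
[[0.845, 0.306, -0.439], [-0.413, -0.15, -0.898], [-0.341, 0.94, -0.0]]
([-68.0, 188.0, -0.0], [0.0, 0.0, 0.0]) ([-5.0, 14.0, -0.0], [0.0, 0.0, 0.0])
```

Call:
drive_tool([
  [[0,0,0],[0,0,0],50],
  [[-2,5,0],[0,0,0],50],
  [[-5,14,0],[0,0,0],50],
  [[-12,32,0],[0,0,0],50],
  [[-22,60,0],[0,0,0],50],
  [[-35,97,0],[0,0,0],50],
  [[-48,133,0],[0,0,0],50],
  [[-60,165,0],[0,0,0],50],
  [[-68,185,0],[0,0,0],50],
  [[-68,188,0],[0,0,0],50],
], newtons=60)

```text
time: 15.52
position: [0.6116, -0.3014, 0.251]
tcp_rot: [1.602, -0.088, -0.625]
ft_force: [-0.3, 0.2, -3.2]
finger_gap: 0.0638
```

```bash
python3 - <<'E'
from path import *
st()
b=CC+.020*ey-.005*ex+[0,0,.25]
for g,az in((np.array([.53,-.19,.26]),-15),(np.array([.53,-.12,.26]),0),(b,10)):
    M=tool(az,20,0); print(delta(tcp(g,M)+[.006,0,0],M), tcp(g,M))
im,W=cloud("scene"); cv2.imwrite("pics/h.png",im[60:384,100:430,::-1])
E
```

```text
t 15.53 p [ 0.6116 -0.3014  0.251 ] F [-0.3  0.2 -3.2] gap 0.0638 j [-0.77  0.07  2.2   2.39  0.44 -0.98]
[[0.845, 0.304, -0.439], [-0.414, -0.147, -0.898], [-0.338, 0.941, 0.001]]
([-102.0, -31.0, -69.0], [-0.064, 0.182, -0.004]) [ 0.53998441 -0.19267531  0.25623778]
([-132.0, -42.0, -134.0], [-0.153, 0.428, -0.004]) [ 0.54033662 -0.12        0.25623778]
([-167.0, -65.0, -266.0], [-0.213, 0.592, -0.004]) [0.56115708 0.01625494 0.24623778]
```

View pics/h.png

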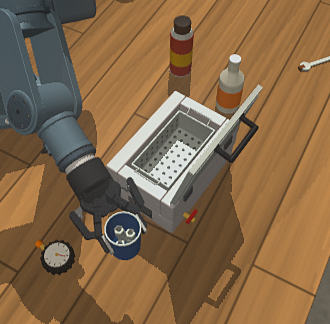

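The cup is held upright at crop (123,235), with 3.2 N of weight as expected, and the nuts are inside. I'll check the basket's position from the depth while moving across.

Call:
drive_tool([
  [[-34,-10,-23],[-0.02,0.06,0],50],
  [[-68,-20,-46],[-0.04,0.12,0],50],
  [[-102,-31,-69],[-0.064,0.182,-0.004],50],
  [[-117,-36,-100],[-0.11,0.3,-0.004],50],
  [[-132,-42,-134],[-0.153,0.428,-0.004],50],
  [[-143,-48,-175],[-0.17,0.48,-0.004],50],
  [[-155,-55,-220],[-0.19,0.54,-0.004],50],
  [[-167,-60,-266],[-0.213,0.592,-0.004],50],
  [[-167,-60,-266],[-0.213,0.592,-0.004],50],
  [[-167,-60,-266],[-0.213,0.592,-0.004],50],
])

```text
time: 16.82
position: [0.5685, 0.0161, 0.2486]
tcp_rot: [1.521, 0.41, -0.139]
ft_force: [0.5, -0.5, -2.0]
finger_gap: 0.0639
```

```bash
python3 - <<'E'
from path import *
st()
im,W=cloud("scene"); 
d=W-CC; X=d@ex;Y=d@ey;Z=W[...,2]
m=(abs(X)<.09)&(abs(Y)<.14)&(Z>.068)&(Z<.083); print("floor",m.sum(),np.percentile(X[m],[1,99]).round(3),np.percentile(Y[m],[1,99]).round(3))
m=(abs(X)<.12)&(abs(Y)<.16)&(Z>.132)&(Z<.145); print("basket rim",m.sum(),np.percentile(X[m],[2,98]).round(3),np.percentile(Y[m],[2,98]).round(3))
m=(abs(X)<.12)&(abs(Y)<.16)&(Z>.147)&(Z<.157); print("tank rim",m.sum(),np.percentile(X[m],[2,98]).round(3),np.percentile(Y[m],[2,98]).round(3))
cv2.imwrite("pics/i.png",cv2.resize(im[100:300,160:400],None,fx=2.5,fy=2.5)[:,:,::-1])
E
```

```text
t 16.82 p [0.5685 0.0161 0.2486] F [ 0.5 -0.5 -2. ] gap 0.0639 j [-0.55 -0.22  2.45  1.83  0.7  -0.62]
[[0.924, 0.34, 0.174], [0.164, 0.058, -0.985], [-0.345, 0.939, -0.003]]
floor 1794 [-0.053  0.052] [-0.138  0.097]
basket rim 1021 [-0.079  0.099] [-0.139  0.114]
tank rim 1943 [-0.092  0.097] [-0.137  0.136]
```

View pics/i.png

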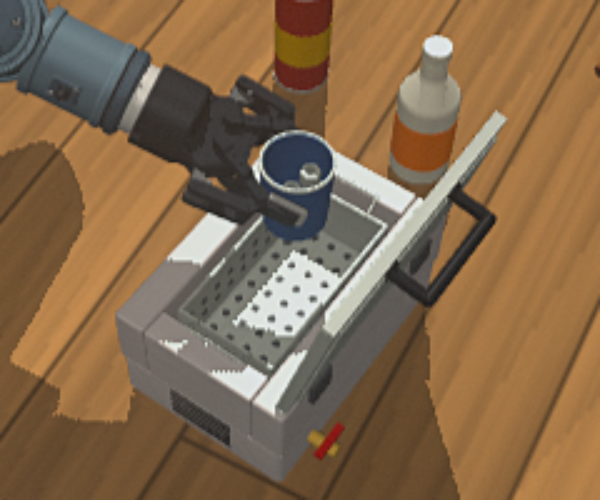

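The basket is centred: its floor spans ±53 mm in x and ±97 mm in y. The cup is above it at (297,185), upright and clear of the lid. Now I'll work out the pour.

```bash
python3 - <<'E'
from path import *
b=CC+.022*ey+[0,0,.230]
for r in (9,18,27,36,45,54,63,72,80,88,96,104):
    M=tool(10,20*(1-min(1,r/72)),r); f=min(1,r/72); print(r,delta(tcp(b,M),M))
E
```

```text
9 ([6.0, -22.0, -3.0], [0.155, 0.004, 0.046])
18 ([6.0, -21.0, -3.0], [0.312, 0.014, 0.089])
27 ([6.0, -21.0, -3.0], [0.468, 0.032, 0.131])
36 ([6.0, -20.0, -3.0], [0.624, 0.056, 0.171])
45 ([6.0, -20.0, -3.0], [0.78, 0.087, 0.209])
54 ([6.0, -19.0, -3.0], [0.934, 0.125, 0.244])
63 ([6.0, -19.0, -3.0], [1.088, 0.17, 0.276])
72 ([5.0, -18.0, -3.0], [1.241, 0.221, 0.304])
80 ([5.0, -18.0, -3.0], [1.378, 0.246, 0.292])
88 ([5.0, -18.0, -3.0], [1.516, 0.27, 0.279])
96 ([5.0, -18.0, -3.0], [1.654, 0.295, 0.265])
104 ([5.0, -18.0, -3.0], [1.792, 0.319, 0.249])
```

Call:
drive_tool([
  [[1,-3,0],[0.155,0.004,0.046],50],
  [[2,-6,-1],[0.312,0.014,0.089],50],
  [[3,-9,-1],[0.468,0.032,0.131],50],
  [[4,-12,-2],[0.624,0.056,0.171],50],
  [[5,-15,-3],[0.78,0.087,0.209],50],
  [[5,-18,-3],[0.934,0.125,0.244],50],
  [[5,-18,-3],[1.088,0.17,0.276],50],
  [[5,-18,-3],[1.241,0.221,0.304],50],
  [[5,-18,-3],[1.378,0.246,0.292],50],
  [[5,-18,-3],[1.516,0.27,0.279],50],
  [[5,-18,-3],[1.654,0.295,0.265],50],
  [[5,-18,-3],[1.792,0.319,0.249],50],
])

```text
time: 18.38
position: [0.567, 0.016, 0.2302]
tcp_rot: [-2.883, -0.246, 0.031]
ft_force: [0.2, -0.2, -3.9]
finger_gap: 0.0641
```

```bash
python3 - <<'E'
from path import *
st(); b=CC+.022*ey+[0,0,.230]
for r in (112,120,128,136,142): M=tool(10,0,r); print(r,delta(tcp(b,M),M),np.degrees(np.arccos((M@cl)[2])))
E
```

```text
t 18.38 p [0.567  0.016  0.2302] F [ 0.2 -0.2 -3.9] gap 0.0641 j [-0.6   0.26  2.48  2.32  1.29  0.54]
[[0.985, 0.164, -0.042], [0.17, -0.955, 0.243], [-0.0, -0.246, -0.969]]
112 ([0.0, -2.0, 1.0], [0.135, -0.001, -0.004]) 110.61061429628298
120 ([0.0, -2.0, 1.0], [0.275, -0.001, -0.004]) 118.02432067360468
128 ([0.0, -2.0, 1.0], [0.415, -0.002, -0.004]) 125.3473957464664
136 ([0.0, -2.0, 1.0], [0.554, -0.002, -0.004]) 132.52861215633612
142 ([0.0, -2.0, 1.0], [0.659, -0.002, -0.004]) 137.77299293167897
```

Call:
drive_tool([
  [[0,0,0],[0.135,0,0],50],
  [[0,0,0],[0.275,0,0],50],
  [[0,0,0],[0.415,0,0],50],
  [[0,0,0],[0.55,0,0],50],
  [[0,0,0],[0.7,0,0],50],
  [[0,0,0],[0.8,0,0],50],
  [[0,0,0],[0.8,0,0],50],
  [[0,0,0],[0.8,0,0],50],
  [[0,0,0],[0.8,0,0],50],
  [[0,0,0],[0.8,0,0],50],
  [[0,0,0],[0.8,0,0],50],
  [[0,0,0],[0.8,0,0],50],
])

```text
time: 19.88
position: [0.567, 0.016, 0.2302]
tcp_rot: [-2.087, -0.178, 0.104]
ft_force: [-0.7, -0.8, -2.2]
finger_gap: 0.0639
```

```bash
python3 - <<'E'
from path import *
st()
im,W=cloud("scene"); cv2.imwrite("pics/j.png",cv2.resize(im[100:300,160:400],None,fx=2.5,fy=2.5)[:,:,::-1])
b=CC+.022*ey+[0,0,.250]
for r in (100,60,0): M=tool(10,20*(1-min(1,r/72)),r); print(r,delta(tcp(b,M),M))
E
```

```text
t 19.88 p [0.567  0.016  0.2302] F [-0.7 -0.8 -2.2] gap 0.0639 j [-0.6   0.26  2.48  2.32  1.29  1.34]
[[0.985, 0.084, -0.147], [0.17, -0.492, 0.854], [-0.0, -0.867, -0.499]]
100 ([0.0, -18.0, -8.0], [-0.874, -0.002, -0.003])
60 ([0.0, -17.0, -8.0], [-1.572, -0.063, 0.013])
0 ([-0.0, -15.0, -7.0], [-2.585, -0.454, -0.127])
```

View pics/j.png

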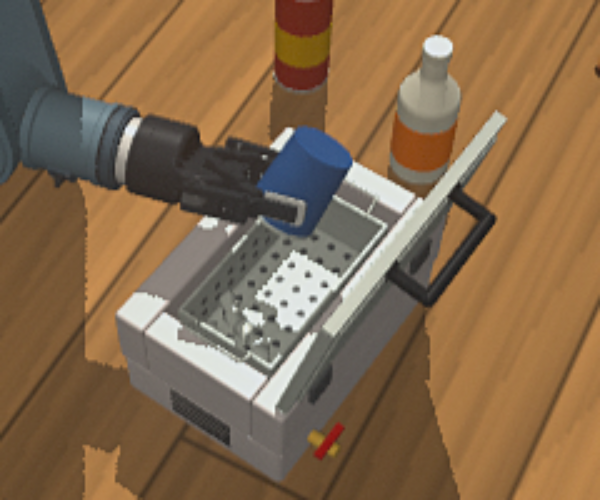

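All the nuts I can see are at the front-right end of the basket, near (250,320). I'll roll back upright, then look into the cup.

Call:
drive_tool([
  [[0,-4,-2],[-0.18,0,0],50],
  [[0,-8,-4],[-0.36,0,0],50],
  [[0,-12,-6],[-0.54,0,0],50],
  [[0,-18,-8],[-0.71,0,0],50],
  [[0,-18,-8],[-0.874,-0.002,-0.003],50],
  [[0,-18,-8],[-1.05,-0.02,0],50],
  [[0,-18,-8],[-1.22,-0.03,0.01],50],
  [[0,-18,-8],[-1.4,-0.05,0.01],50],
  [[0,-17,-8],[-1.572,-0.063,0.013],50],
  [[0,-17,-8],[-1.74,-0.13,-0.01],50],
  [[0,-16,-8],[-1.91,-0.19,-0.03],50],
  [[0,-16,-8],[-2.08,-0.26,-0.06],50],
])

```text
time: 21.42
position: [0.5665, 0.0172, 0.2476]
tcp_rot: [2.057, 0.361, -0.094]
ft_force: [-1.0, 0.2, -1.5]
finger_gap: 0.0639
```

```bash
python3 - <<'E'
from path import *
st(); b=CC+.022*ey+[0,0,.256]
M=tool(10,20,0); print(delta(tcp(b,M),M))
E
```

```text
t 21.43 p [0.5665 0.0172 0.2476] F [-1.   0.2 -1.5] gap 0.0639 j [-0.62 -0.09  2.48  1.99  0.93 -0.35]
[[0.952, 0.293, 0.084], [0.215, -0.452, -0.866], [-0.216, 0.843, -0.493]]
([-1.0, 4.0, -3.0], [-0.515, -0.079, -0.116])
```

Call:
drive_tool([
  [[-1,4,-3],[-0.17,-0.026,-0.04],50],
  [[-1,4,-3],[-0.34,-0.052,-0.077],50],
  [[-1,4,-3],[-0.515,-0.079,-0.116],50],
  [[-1,4,-3],[-0.515,-0.079,-0.116],50],
  [[-1,4,-3],[-0.515,-0.079,-0.116],50],
])

```text
time: 22.05
position: [0.5663, 0.0181, 0.2524]
tcp_rot: [1.523, 0.408, -0.136]
ft_force: [-0.5, -0.4, -0.9]
finger_gap: 0.0637
```

```bash
python3 - <<'E'
from path import *
st()
im,W=cloud("scene"); A=cv2.resize(im[140:270,190:350],None,fx=4.5,fy=4.5,interpolation=cv2.INTER_CUBIC); cv2.imwrite("pics/k.png",A[:,:,::-1])
for r in recognise("nut0","scene"):
    p=np.array(r["position"]); print(p.round(3),((p-CC)@ex).round(3),((p-CC)@ey).round(3),round(r["score"],2))
s=state()["position"]
H=np.array([.53,-.19,.27]); h2=np.array([.53,-.10,.27])
for n,g,o in(("mid2",h2,(0,20,0)),("mid",H,(-15,20,0)),("lift",ga+[0,0,.2]+.006*a,(AZ,20,0))):
    M=tool(*o); print(n,delta(tcp(g,M),M))
E
```

```text
t 22.05 p [0.5663 0.0181 0.2524] F [-0.5 -0.4 -0.9] gap 0.0637 j [-0.55 -0.23  2.46  1.82  0.7  -0.61]
[[0.925, 0.337, 0.174], [0.165, 0.056, -0.985], [-0.342, 0.94, -0.004]]
[ 0.567 -0.076  0.095] 0.022 -0.068 0.57
[ 0.539 -0.054  0.096] -0.008 -0.05 0.53
[ 0.506 -0.038  0.089] -0.044 -0.037 0.4
mid2 ([-48.0, -2.0, 111.0], [0.056, -0.165, 0.001])
mid ([-64.0, -7.0, 203.0], [0.146, -0.411, 0.001])
lift ([-10.0, -6.0, 322.0], [0.213, -0.595, 0.001])
```

View pics/k.png

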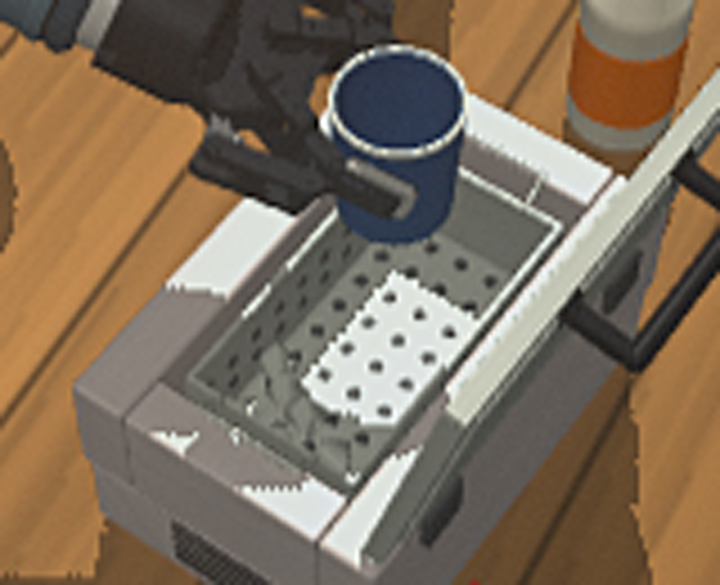

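The cup is empty (dark interior at (398,100)) and the nuts lie inside the basket at (290,400). I'll carry the cup back to its place.

Call:
drive_tool([
  [[-24,-1,50],[0.03,-0.08,0],50],
  [[-48,-2,111],[0.056,-0.165,0],50],
  [[-56,-5,157],[0.1,-0.29,0],50],
  [[-64,-7,203],[0.146,-0.411,0],50],
  [[-46,-7,245],[0.17,-0.47,0],50],
  [[-28,-6,285],[0.19,-0.53,0],50],
  [[-10,-6,322],[0.213,-0.595,0],50],
  [[-10,-6,322],[0.213,-0.595,0],50],
  [[-10,-6,322],[0.213,-0.595,0],50],
  [[-10,-6,322],[0.213,-0.595,0],50],
])

```text
time: 23.4
position: [0.6101, -0.3007, 0.2484]
tcp_rot: [1.604, -0.086, -0.632]
ft_force: [0.2, -0.9, -1.6]
finger_gap: 0.0643
```

```bash
python3 - <<'E'
from path import *
st(); P=np.array([.6114,-.3012,0])
for z in(.15,.08,.06,.052): print(z,delta(P+[0,0,z],M0))
E
```

```text
t 23.4 p [ 0.6101 -0.3007  0.2484] F [ 0.2 -0.9 -1.6] gap 0.0643 j [-0.77  0.07  2.2   2.4   0.43 -0.98]
[[0.842, 0.308, -0.442], [-0.415, -0.152, -0.897], [-0.344, 0.939, 0.0]]
0.15 ([35.0, -92.0, -0.0], [0.0, 0.0, 0.002])
0.08 ([59.0, -158.0, -0.0], [0.0, 0.0, 0.002])
0.06 ([66.0, -176.0, -0.0], [0.0, 0.0, 0.002])
0.052 ([69.0, -184.0, -0.0], [0.0, 0.0, 0.002])
```

Call:
drive_tool([
  [[12,-33,0],[0,0,0],50],
  [[24,-63,0],[0,0,0],50],
  [[35,-92,0],[0,0,0],50],
  [[47,-125,0],[0,0,0],50],
  [[55,-146,0],[0,0,0],50],
  [[62,-165,0],[0,0,0],50],
  [[66,-176,0],[0,0,0],50],
  [[68,-181,0],[0,0,0],50],
  [[69,-184,0],[0,0,0],50],
  [[69,-184,0],[0,0,0],50],
])

```text
time: 24.65
position: [0.6117, -0.3016, 0.0525]
tcp_rot: [1.604, -0.086, -0.631]
ft_force: [0.4, 0.2, -1.3]
finger_gap: 0.0639
```

```bash
python3 - <<'E'
from path import *
st()
E
```

```text
t 24.65 p [ 0.6117 -0.3016  0.0525] F [ 0.4  0.2 -1.3] gap 0.0639 j [-0.77  0.63  2.13  2.76  0.86 -1.42]
[[0.843, 0.308, -0.442], [-0.415, -0.151, -0.897], [-0.343, 0.939, 0.0]]
```

Not yet in contact; 4 mm more, slowly.

Call:
drive_tool([
  [[0,-1,0],[0,0,0],50],
  [[1,-2,0],[0,0,0],50],
  [[1,-3,0],[0,0,0],50],
  [[1,-4,0],[0,0,0],50],
  [[1,-4,0],[0,0,0],50],
])

```text
time: 25.28
position: [0.6116, -0.3015, 0.0489]
tcp_rot: [1.603, -0.087, -0.63]
ft_force: [-2.1, 1.1, 2.1]
finger_gap: 0.0637
```

Call:
drive_tool([
  [[0,0,0],[0,0,0],78],
  [[0,0,0],[0,0,0],85],
  [[0,0,0],[0,0,0],95],
  [[0,0,0],[0,0,0],100],
  [[0,0,0],[0,0,0],100],
  [[-15,0,0],[0,0,0],100],
  [[-40,0,0],[0,0,0],100],
  [[-70,10,0],[0,0,0],100],
  [[-100,40,0],[0,0,0],100],
  [[-120,90,0],[0,0,0],100],
  [[-120,130,0],[0,0,0],100],
  [[-120,130,0],[0,0,0],100],
])

```text
time: 26.78
position: [0.5512, -0.2721, 0.2173]
tcp_rot: [1.599, -0.093, -0.624]
ft_force: [0.2, 0.1, -0.9]
finger_gap: 0.0858
```

```bash
python3 - <<'E'
from path import *
st()
im,W=cloud("scene"); cv2.imwrite("pics/l.png",cv2.resize(im[60:384,100:430],None,fx=1.8,fy=1.8)[:,:,::-1])
x,y,z=np.moveaxis(W,-1,0)
m=(z>.07)&(z<.09)&(x>.54)&(x<.67)&(y<-.24)&(y>-.36); q=(W[m][:,:2]*1000).astype(np.float32); print("cup rim",m.sum(),cv2.minEnclosingCircle(q),z[m].max())
for n,(x0,x1,y0,y1) in dict(deg=(.5,.7,.2,.36),aer=(.33,.47,.26,.4),gau=(.33,.5,-.42,-.29)).items():
    m=(z>.012)&(z<.21)&(x>x0)&(x<x1)&(y>y0)&(y<y1); print(n,m.sum(),np.nanmin(W[m],0).round(3),np.nanmax(W[m],0).round(3))
d=W-CC;X=d@ex;Y=d@ey
m=(abs(Y)<.1)&(X>.06)&(X<.2)&(z>.2)&(z<.34)
m2=m&(z<.345); i=(m2)&(abs(Y)<.03); print("lid X,z",np.c_[X[i],z[i]][::max(1,i.sum()//8)].round(3).tolist())
for n in("nut0",):print([(((np.array(r["position"])-CC)@np.array([ex,ey,up]).T).round(3).tolist(),round(r["score"],2)) for r in recognise(n,"scene")])
E
```

```text
t 26.77 p [ 0.5512 -0.2721  0.2173] F [ 0.2  0.1 -0.9] gap 0.0858 j [-0.83  0.01  2.37  2.43  0.56 -1.08]
[[0.846, 0.301, -0.441], [-0.417, -0.144, -0.897], [-0.333, 0.943, 0.004]]
cup rim 231 ((595.672119140625, -293.26708984375), 34.49422073364258) 0.08396249136399836
deg 1132 [0.545 0.245 0.012] [0.613 0.312 0.194]
aer 1196 [0.362 0.305 0.012] [0.43  0.366 0.195]
gau 933 [ 0.359 -0.369  0.012] [ 0.462 -0.292  0.037]
lid X,z [[0.12, 0.321], [0.131, 0.308], [0.13, 0.319], [0.121, 0.32], [0.169, 0.296], [0.131, 0.317], [0.125, 0.278], [0.17, 0.293], [0.17, 0.293]]
[([-0.044, -0.035, 0.091], 0.57), ([0.021, -0.065, 0.092], 0.44), ([-0.026, -0.048, 0.09], 0.44)]
```

View pics/l.png

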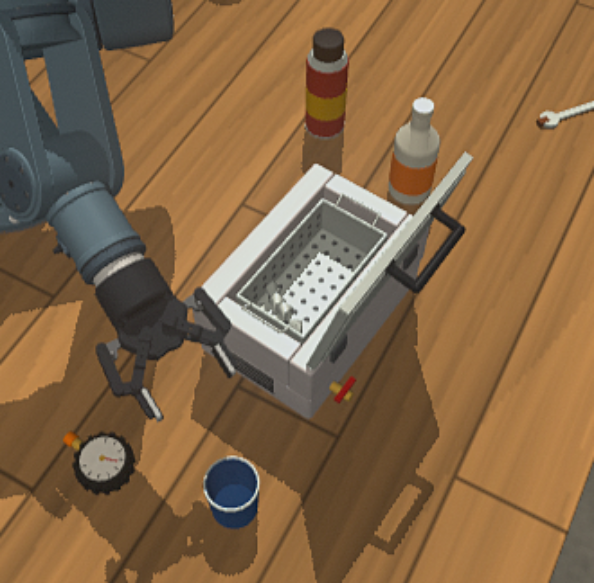

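The cup stands upright and empty at (232,490). The nuts are in the basket at (285,310), the lid leans open on its stop, and the bottle, can and gauge have not moved. No stray nuts are visible.

```bash
python3 -c "
from workcell import hand_in; print(hand_in())"
```

```text
the job is handed in; nothing more can be done
None
```

I loaded the parts cleaner as asked and handed the job in at about 27 s of the 72 s allowed.

- **Lid:** I held it by the handle and swung it to about 1.73 rad, then released it gently. It leaned back and stands open by itself.
- **Nuts:** I tipped the cup to about 145° over the basket. The cup was seen empty afterwards, and the nuts lie at one end of the basket.
- **Cup:** It stands upright within about 1 mm of where it started, with its rim at about 80 mm as it should be.
- **Bottle, can and gauge:** They measure within about 3 mm of where they were, which is the accuracy of the measurement.
- **Robot:** The gripper is open and clear of everything. The largest wrist force I read was about 12 N.

I could not count all eight nuts one by one. The network picked out three in the pile, and the rest is inferred from the empty cup and no stray nuts in view. The wrist force readings drift by about 1 N, so the cup's weight was only a rough check that it was empty.

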